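# Clamp the test cell to the set load

## Task

Slide the membrane test cell, by its handle, between the guide rails of the cell clamp until it is fully home against the back stop, meeting the stop gently. Then turn the knurled knob on top of the clamp clockwise until the gauge pointer stands on the set hand, without over-tightening past it or leaning on the knob, and let go. Leave the set hand where it is and do not disturb the other things on the bench.

Things in the scene. Friction and masses are not known exactly. Their poses are not given: they have to be found in the camera images.
- press: the cell clamp, a grey C-frame screw press bolted to the bench. Origin: on the bench under the spindle axis; x from its open front to its column, z up. Bed 265 x 110 mm (x -140 to +125), top 12 mm above the bench. The sprung head that carries the screw (radius 26 mm about the spindle axis, 68 mm wide behind, heights 100 to 155 mm) rides up the column (x 64 to 124, 60 mm wide) against springs
- nest (a point): on top of the bed, on the spindle axis: where point cell_center lies when the cell is fully home; axes as the clamp's. Two steel guide rails 8 mm high, 67 mm apart, run along x from -20 to +35 mm of here; their flared mouths reach forward to x = -45 mm, about 80 mm apart there
- stop: the dark steel back stop, a bar 67 mm wide, 16 mm high across the rear end of the rails; origin on the bed at the middle of its front face, 32 mm behind (+x of) the spindle axis. It should be met with less than 20 N
- knob_grip (a point): centre of the black round knurled knob on top, 44 mm across, 30 mm tall, half-way up; upright axis, gripped at any yaw; 30 mm free beneath it. Clockwise from above it screws itself and the foot down through the head, 12 mm a turn (1.9 mm per rad), until the foot meets the cell; then it stays level and the head climbs. Takes 0.12 to 0.18 N m, turns back as easily, stays where left
- gauge (a joint): gauge pointer, rad from zero, growing clockwise from above: 0.45 rad per mm that the sprung head has climbed. 0 while the 28 mm wide foot is clear of the cell (at first by 1 to 3 mm, not given exactly), then 0.86 rad per rad of knob. Springs 2.5 N/mm, start to give at about 10 N: lifting the knob harder than that with the gripper also moves the pointer, falsely
- spindle: the steel screw spindle with its round pressure foot, 28 mm wide, at the lower end and the knob at the top; origin on its axis, 46 mm below the underside of the foot. At the set hand the foot presses on the cell with 17 to 24 N; any push down on the knob goes straight to the cell on top of that, and the cell stands 40 N in all
- pointer_tip (a point): tip of the thin black gauge pointer, 35 mm from the dial centre. The gauge is the round white dial, 98 mm across, lying face up on the clamp's column, centred 96 mm behind the knob axis, face 177 mm above the bench
- set_hand (a joint): angle of the set hand, rad, on the same scale as the pointer (equal values: pointer on the set hand); set before the job, between 1.2 and 2.3. A stiff steel marker on the dial's rim, not to be moved
- set_tip (a point): the point 35 mm from the dial centre to which the set hand points and where the pointer tip should stand. The set hand is a 9 mm wide steel tab on the rim with a narrow tongue pointing inward; x axis outward along it, y anticlockwise
- cell_center (a point): centre of the underside of the cell: a silver bolted disc 56 mm wide on a steel carrier plate 64 x 64 x 8 mm, 30 mm high in all, about 0.42 kg, lying on the clamp's bed in front of the rails, a little askew. x axis from its handle to the disc, z up. It slides on the bed; no lifting needed
- cell_handle (a point): grip point of the cell's handle: a black upright tab 14 mm wide (along the cell's y), 26 mm long, 46 mm high, on a stem in front of the cell; the point is 88 mm in front of (-x of) cell_center, 33 mm above the cell's underside, 13 mm below the tab's top; free all round
- tube_a: capped plastic centrifuge tube lying on the bench, 115 mm long, 35 mm across the orange cap; origin under its middle; leave it alone
- beaker: glass beaker, 96 mm wide, 125 mm tall; origin at the centre of its underside; leave it alone
- gasket: flat white spare gasket ring, 54 mm across, 5 mm thick, lying on the bench; origin at the centre of its underside; leave it alone
- tweezers: steel tweezers lying on the bench, 140 mm long, 9 mm high; origin under their middle; leave it alone
- hex_key: dark steel hex key lying on the bench, 75 x 26 mm, 6 mm high; origin at its bend; leave it alone
- jar: amber glass jar with a white cap, 60 mm wide, 85 mm tall; origin at the centre of its underside; leave it alone
- flask_stopper: white plastic flask stopper, 30 mm wide, 34 mm tall, standing; origin at the centre of its underside; leave it alone
There are look-alikes about, which are no part of the job. What is shaped like the part that bears cell_center but green or red is not meant.

How it is judged:
By the outcome, as a careful person would: the job done as asked, in the order asked, and still so for the second after the job is handed in, with the robot touching nothing.
It also fails if it takes over 72 s, if anything falls off the work surface, if the arm or the gripper's body presses on something with over 40 N, if the wrist force passes 120 N, or if a joint passes its speed limit or range.

## Robot

A 6-joint arm with a two-finger parallel gripper is mounted at the origin on the work surface. World frame = base frame: x ahead of the robot, y to its left, z up, the work surface at z = 0. Lengths are in mm, angles in rad, forces in N, time in s.
With the tool pointing down it reaches from about 300 to 775 mm from the base axis. Payload 14.6 kg.
Tool frame: the origin (TCP) lies on the centre line of the jaws, within the pads' length; the fingertips stand 11 mm ahead of it and the grasp point (between the pads) lies 8 mm behind it; x points along the fingers, y is the direction in which the jaws open and shut, and the axes are right-handed (so a half turn about x gives the same grasp; the last joint's range is limited). The gripper opens to 94 mm and grips with 3 to 60 N. Pads are 16 mm wide; open, the fingers measure 119 mm over their backs; the gripper's body (75 mm by 177 mm) begins 78 mm behind the grasp point.
Start: joints at [-1.174, 0.3, 1.521, -0, 1.321, -0.067], TCP at [246.034, -491.891, 216.446] pointing down, gripper open.
Joint ranges: [-3.03, 3.03], [-0.79, 2.21], [0.23, 2.52], [-1.04, 4.18], [0, 3.07], [-2.55, 2.55]. Speed limits (rad/s): [2.22, 2.22, 2.57, 3.14, 3.14, 3.14].

## Interface

Orientations are given as [roll, pitch, yaw] about the fixed x, y, z axes, in that order (R = Rz(yaw) Ry(pitch) Rx(roll)).
In Python, from cell import manip gives the robot as it stands.
- The arm moves only by the shell command python3 -m handwheel 'ROWS' [OPENING] [FORCE]. ROWS is JSON, a list of rows, each a list of 2 entries, a list of its own where there are three numbers: the shift along the tool's x, y, z in mm, then the turn about the tool's x in rad. In form: [[[x, y, z], spin], ...]. A call has exactly 10 rows; each row shifts and turns the commanded pose from where the row before left it, along the tool's axes as they then stand; what a row does not reach is not made up. A row lasts 1/8 s, in which the tool goes at most 62.5 mm and 10.7 degrees, less where a joint would pass 70% of its speed; a pose out of reach is approached as far as the arm can. A call with a gripper value outside its range is refused whole. OPENING is the closure in counts, from 0 (fully open) to 255 (shut), set as the call begins (- or left out, the last holds). The fingers move at their own pace and stop on an object; FORCE is the grip in N (left out, the last holds). Time passes only in rows, so rows that do not move let the fingers close, or fill a call up. It gives the time, the measured TCP pose, the force and the opening at its end, in the units of the state.
- manip.read_state(): the state, without advancing time (a new reading comes with each control period).
- manip.camera(name): name is "side" or "top"; returns a dict with "pixels" (480x640x3 uint8, red, green, blue), "z_map" (480x640 float32, mm along the optical axis (not along the pixel's ray), 0 where there is no reading), "mtx" (3x3 intrinsics, pixels), "xyz" and "orientation" of the camera in the world. Camera axes: x right, y up, looking along -z (the intrinsics and any distortion apply to the point x, -y, -z); pixel columns grow to the right and rows downward; lengths in mm; the calibration is good to about 2 mm. A picture is of the moment at which its call begins.
- manip.sign_off(): hands the job in, once; it reports no verdict.
Trained networks look in the newest picture that a camera, given by its name, has taken for a name from the list of things; names that differ only in an ending like _2 or _b are one class to them, and where a whole thing is asked for, a point or a joint stands for the part that bears it (a point fixed in the world has none). Each returns a list of dicts, best first, with "confidence" (0 to 1); they miss things now and then, are a little off and sometimes report something else, mostly with a low value. They report only what shows in the picture. A call takes as long as a camera call. They do not tell look-alikes from the thing itself.
- manip.cut_out(target, camera): "region" (480x640 bool, what is visible of it) and "centre" ([column, row] in pixels, amid what is visible of it).
The state is a dict: "clock": time; "joints": joint angles; "qd": joint speeds; "effort": joint torques, N m; "eef_pos": TCP position; "eef_rot": TCP orientation; "wrist_force": force on the tool from outside, world axes, zero at the start; "moment": the same for the moment, N m; "finger_gap": finger opening in mm.
Only numpy, scipy, OpenCV 4.12 (cv2) and the standard library are available. Lean on these libraries where they do the work, as an engineer would, in place of code of your own. Each camera call takes 0.05 s, during which the arm holds its last target. There are 200 camera calls.

## Working session

There is one attempt and no reset: what is moved stays moved. The work goes in short steps, Python scripts to look and compute and a shell command to move; the robot and the scene stay as the last step left them, time stands still between calls to the robot, and variables do not carry over. Pictures are saved under pics/ and viewed, about 8 in all and at most 12, crops included, and the job is handed in when it is done.

```bash
mkdir -p pics; ls; cat > h.py <<'E'
import numpy as np, cv2
from scipy.spatial.transform import Rotation as R
from cell import manip
def cam(n):
    c=manip.camera(n); c['Rm']=np.array(R.from_euler('xyz',c['orientation']).as_matrix()) if np.shape(c['orientation'])==(3,) else np.array(c['orientation'])
    c['mtx']=np.array(c['mtx']); return c
def pts(c,mask):
    v,u=np.nonzero(mask&(c['z_map']>0)); return up(c,u,v,c['z_map'][v,u])
def up(c,u,v,z):
    K=c['mtx']; p=np.stack([(u-K[0,2])/K[0,0]*z,-(v-K[1,2])/K[1,1]*z,-z],-1)
    return p@c['Rm'].T+np.array(c['xyz'])
def plane(c,u,v,h):
    o=np.array(c['xyz']); d=up(c,np.atleast_1d(u).astype(float),np.atleast_1d(v).astype(float),np.ones(np.size(u)))-o
    return o+d*((h-o[2])/d[:,2])[:,None]
def proj(c,p):
    q=(np.asarray(p)-np.array(c['xyz']))@c['Rm']; K=c['mtx']
    return np.stack([K[0,2]+K[0,0]*q[...,0]/-q[...,2],K[1,2]-K[1,1]*q[...,1]/-q[...,2]],-1)
def save(c,n,crop=None,s=1):
    im=c['pixels'][:,:,::-1]
    if crop: a,b,x,y=crop; im=im[b:y,a:x]
    cv2.imwrite('pics/'+n+'.png',cv2.resize(im,None,fx=s,fy=s,interpolation=cv2.INTER_CUBIC))
E
python3 - <<'E'
from h import *
np.set_printoptions(precision=2,suppress=True)
print(manip.read_state())
for n in('top','side'):
    c=cam(n); save(c,n+'0'); print(n,{k:v for k,v in c.items() if k not in('pixels','z_map')})
    for t in ('press','stop','knob_grip','gauge','set_hand','pointer_tip','cell_center','cell_handle','spindle'):
        for d in manip.cut_out(t,n):
            m=d['region']; P=pts(c,m)
            print(t,round(d['confidence'],2),d['centre'],m.sum(),np.median(P,0) if len(P) else '',np.percentile(P,[2,98],axis=0).ravel() if len(P) else '')
E
```

```text
pics
{'clock': 0.0, 'joints': array([-1.17,  0.3 ,  1.52, -0.  ,  1.32, -0.07]), 'qd': array([ 0.,  0., -0.,  0., -0.,  0.]), 'effort': array([ -0.  , -53.18, -35.27,   0.07,   0.02,  -0.  ]), 'eef_pos': array([ 245.92, -491.66,  215.87]), 'eef_rot': array([-1.63,  1.57,  1.98]), 'wrist_force': array([ 0.04,  0.76, -0.  ]), 'moment': array([-0.01, -0.  , -0.02]), 'finger_gap': 93.94468277935236}
top {'mtx': array([[462.75,   0.  , 320.23],
       [  0.  , 462.75, 238.92],
       [  0.  ,   0.  ,   1.  ]]), 'xyz': array([ 546.67,    3.13, 1103.12]), 'orientation': array([ 0.06,  0.  , -1.59]), 'Rm': array([[-0.02,  1.  , -0.06],
       [-1.  , -0.02, -0.  ],
       [-0.  ,  0.06,  1.  ]])}
press 0.65 [303.8, 211.1] 5388 [670.82  36.53 149.4 ] [507.39 -10.07   8.5  775.72  95.29 231.27]
stop 0.45 [138.9, 280.4] 2099 [519.09 413.84  66.7 ] [477.02 347.32   0.41 562.59 437.45 125.82]
knob_grip 0.56 [298.9, 220.5] 463 [638.94  41.28 229.48] [618.57  22.   148.81 661.72  62.08 234.36]
set_hand 0.69 [239.0, 224.4] 586 [643.74 194.58  28.7 ] [582.53 182.41  -0.04 690.07 215.18  36.28]
cell_c
[... 1856 characters left out ...]
9.5, 273.9] 6020 [671.99  62.38  74.17] [509.3   -4.88   3.98 772.64 100.76 229.92]
cell_handle 0.96 [333.1, 311.6] 958 [521.59  60.38  34.31] [441.43  25.93  12.82 569.28  83.17  58.48]
cell_handle 0.95 [178.5, 333.5] 967 [813.78 287.26  26.03] [738.99 247.12  -0.03 858.37 318.29  46.89]
cell_handle 0.63 [373.5, 380.5] 1174 [353.77 179.57  27.68] [313.21 125.16   1.91 424.91 213.95  46.25]
cell_handle 0.59 [404.3, 309.5] 828 [380.5  -15.03  26.7 ] [ 349.18 -109.46    0.4   409.62   11.04   45.8 ]
spindle 0.77 [289.9, 241.1] 587 [634.48  52.47 215.46] [617.96  29.93  49.88 656.14  67.61 233.44]
spindle 0.47 [284.6, 286.1] 139 [674.47  50.49  26.41] [671.19  18.83  12.47 682.89  77.54  30.62]
```

```bash
python3 - <<'E'
import cv2
a=cv2.imread('pics/top0.png')[130:350,220:420]; b=cv2.imread('pics/side0.png')[180:400,200:400]
cv2.imwrite('pics/c0.png',cv2.hconcat([cv2.resize(a,(400,440),interpolation=2),cv2.resize(b,(400,440),interpolation=2)]))
E
```

```text
(no output)
```

View pics/top0.png

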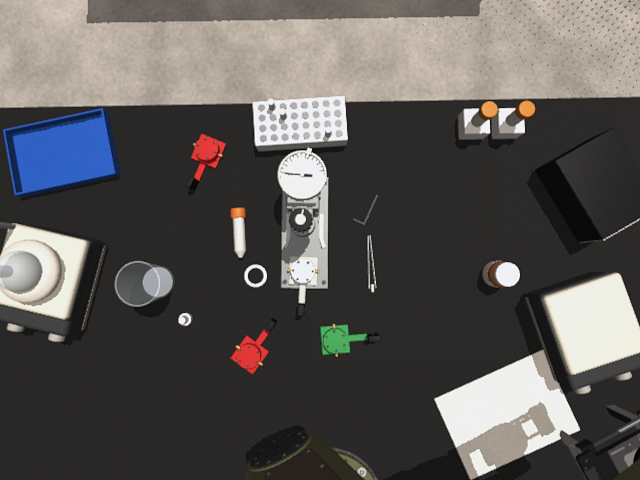

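View pics/c0.png

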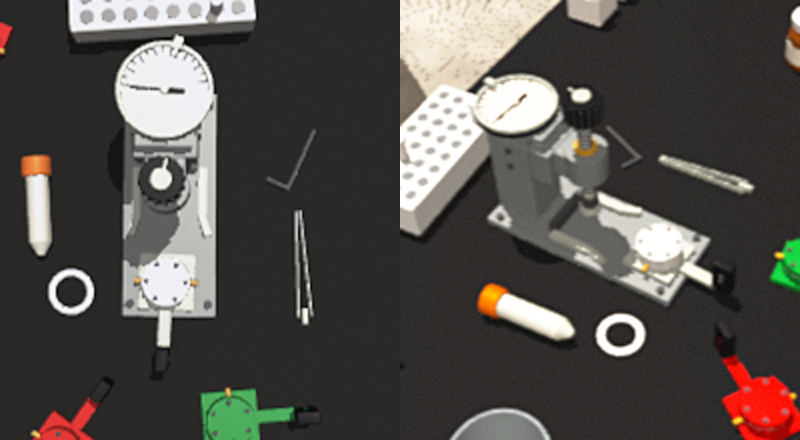

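Top view: clamp at (302,215) with dial (302,174), knob (300,219), the silver cell (302,272) and its handle toward the robot at (301,310). The pointer points left and the set hand is near the top (308,151); the green and red cells are look-alikes. Next I fit the geometry.

```bash
cat > geo.py <<'E'
from h import *
np.set_printoptions(precision=2,suppress=True)
def cloud():
    out={}
    for n in('top','side'):
        c=cam(n); m=c['z_map']>0
        v,u=np.nonzero(m); P=up(c,u,v,c['z_map'][v,u]); rgb=c['pixels'][v,u].astype(int)
        out[n]=(c,P,rgb,u,v)
    return out
def rect(Q):
    r=cv2.minAreaRect(Q[:,:2].astype(np.float32)); return np.round(r[0],1),np.round(r[1],1),round(r[2],1)
def circ(Q):
    (x,y),r=cv2.minEnclosingCircle(Q[:,:2].astype(np.float32)); return round(x,1),round(y,1),round(r,1)
def sel(P,x0,x1,y0,y1,z0,z1): return (P[:,0]>x0)&(P[:,0]<x1)&(P[:,1]>y0)&(P[:,1]<y1)&(P[:,2]>z0)&(P[:,2]<z1)
E
python3 - <<'E'
from geo import *
for n,(c,P,g,u,v) in cloud().items():
    print(n)
    f=lambda *a:P[sel(P,*a)]
    b=f(480,800,-40,130,8,16); print('bed',rect(b),np.median(b[:,2]))
    d=f(680,800,-40,130,165,190); print('dial',circ(d),np.median(d[:,2]),rect(d))
    k=f(600,680,-10,90,205,245); print('knob',circ(k),np.percentile(k[:,2],[2,50,98]))
    kt=f(600,680,-10,90,228,245); print('knobtop',kt.mean(0),np.median(kt,0))
    q=f(480,600,0,90,38,46); print('disc',circ(q),q.mean(0))
    q=f(480,600,0,90,17,24); print('plate',rect(q),np.median(q,0))
    q=f(420,500,0,90,50,64); print('tab',rect(q),q.mean(0),len(q))
    q=f(440,600,0,90,17,64); print('cell',rect(q))
    q=f(655,690,0,100,24,32); print('stop',rect(q),q.mean(0),len(q))
E
```

```text
top
bed (array([622.9,  42.6]), array([110. , 279.8]), 88.6) 12.000483442237282
dial (733.0, 42.3, 58.9) 177.0191881364558 (array([730.6,  38.4]), array([108.8,  97.4]), 15.1)
knob (640.0, 42.1, 23.4) [215.64 229.42 234.56]
knobtop [639.7   42.44 230.51] [639.09  42.74 230.17]
disc (541.5, 46.9, 27.8) [541.51  46.88  41.98]
plate (array([539.9,  45.5]), array([117.6,  88.7]), 0.6) [525.24  47.9   19.61]
tab (array([453.3,  51.6]), array([13.3, 24.9]), 88.6) [453.58  52.24  57.48] 73
cell (array([519.9,  45.3]), array([157.8,  88.7]), 0.6)
stop (array([675.1,  39.1]), array([75.9, 17.4]), 80.2) [674.33  19.84  27.22] 22
side
bed (array([624.4,  46. ]), array([114.2, 282.1]), 88.8) 12.249013155410353
dial (734.8, 49.7, 57.7) 177.16678405390928 (array([732.7,  42.4]), array([104.6,  99.6]), 24.6)
knob (639.4, 46.3, 24.0) [205.94 228.44 233.91]
knobtop [638.68  47.12 230.48] [638.57  47.82 229.97]
disc (541.8, 50.4, 29.0) [540.78  51.55  42.09]
plate (array([540.4,  44.7]), array([ 89.1, 118.6]), 89.8) [518.05  63.99  19.96]
tab (array([453.1,  57.2]), array([26.2, 15.6]), 4.6) [452.41  57.34  56.97] 72
cell (array([519.9,  44.8]), array([ 89.1, 159.6]), 89.8)
stop (array([677.2,  44.7]), array([64.8, 11.9]), 87.1) [676.72  46.8   27.97] 91
```

```bash
cat > tool.py <<'E'
from h import *
np.set_printoptions(precision=2,suppress=True)
def go(target,yaw=None,half=True):
    s=manip.read_state(); M=R.from_euler('xyz',s['eef_rot']).as_matrix()
    print('clk',round(s['clock'],2),'pos',s['eef_pos'],'F',s['wrist_force'],'gap',round(s['finger_gap'],1),'j',s['joints'])
    print('tool axes (cols)\n',M)
    d=np.array(target)-s['eef_pos']; print('shift in tool now',M.T@d)
    ty=np.arctan2(M[1,1],M[0,1])   # heading of tool y
    if yaw is not None:
        a=(ty-(yaw+np.pi/2)); a=(a+np.pi/2)%np.pi-np.pi/2 if half else (a+np.pi)%(2*np.pi)-np.pi
        print('spin',a)  # spin about tool x (down): clockwise positive
if __name__=='__main__':
    import sys; a=list(map(float,sys.argv[1:])); go(a[:3],a[3] if len(a)>3 else None)
E
python3 tool.py 453 54.5 140 -0.06
```

```text
clk 1.1 pos [ 246.03 -491.91  216.46] F [-0.53 -0.09 -0.36] gap 93.9 j [-1.17  0.3   1.52  0.    1.32 -0.07]
tool axes (cols)
 [[ 0.    0.45 -0.89]
 [-0.   -0.89 -0.45]
 [-1.    0.   -0.  ]]
shift in tool now [  76.45 -396.12 -429.51]
spin 0.5237489284411745
```

```bash
python3 -m handwheel '[[[0,-39.6,-43],0],[[0,-39.6,-43],0],[[0,-39.6,-43],0],[[0,-39.6,-43],0],[[0,-39.6,-43],0],[[0,-39.6,-43],0],[[0,-39.6,-43],0],[[0,-39.6,-43],0],[[10,-39.6,-43],0],[[20,-39.6,-43],0]]' 110 30; python3 tool.py 453 54.5 37 -0.06
```

```text
clock: 2.35
eef_pos: [454.3, 56.7, 186.9]
eef_rot: [2.699, 1.568, 0.021]
wrist_force: [0.6, -0.4, -0.1]
finger_gap: 53.2
clk 2.35 pos [454.29  56.66 186.91] F [ 0.55 -0.39 -0.05] gap 53.2 j [ 0.04  0.12  1.81 -0.    1.21  1.15]
tool axes (cols)
 [[ 0.    0.45 -0.89]
 [ 0.   -0.89 -0.45]
 [-1.    0.   -0.  ]]
shift in tool now [149.9    1.21   2.44]
spin 0.523947066186139
```

```bash
python3 -m handwheel '[[[0,1.2,2.4],0.175],[[0,0,0],0.175],[[20,0,0],0.174],[[20,0,0],0],[[20,0,0],0],[[10,0,0],0],[[5,0,0],0],[[0,0,0],0],[[0,0,0],0],[[0,0,0],0]]'; python3 tool.py 453 54.5 37 -0.06
python3 - <<'E'
from geo import *
for n in('top','side'):
    c=cam(n); save(c,n+'1'); 
    a=c['pixels'][:,:,::-1]; r=(210,130,410,350) if n=='top' else (200,180,400,400)
    im=cv2.resize(a[r[1]:r[3],r[0]:r[2]],(400,440),interpolation=2)
    cv2.imwrite(f'pics/{n}_t.png',im)
cv2.imwrite('pics/c1.png',cv2.hconcat([cv2.imread('pics/top_t.png'),cv2.imread('pics/side_t.png')]))
E
```

```text
clock: 3.6
eef_pos: [452.0, 52.5, 111.8]
eef_rot: [-2.989, 1.57, 0.092]
wrist_force: [-0.5, -0.1, -0.4]
finger_gap: 53.3
clk 3.6 pos [452.04  52.51 111.83] F [-0.45 -0.06 -0.37] gap 53.3 j [0.04 0.21 1.89 0.   1.03 1.67]
tool axes (cols)
 [[ 0.   -0.06 -1.  ]
 [ 0.   -1.    0.06]
 [-1.   -0.   -0.  ]]
shift in tool now [74.83 -2.04 -0.79]
spin -0.0002493513311083717
```

View pics/c1.png

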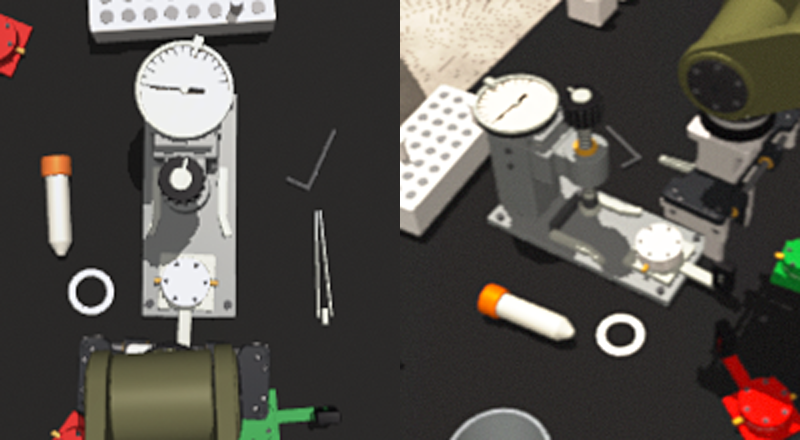

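The view from (side) shows the gripper squarely above the black tab, with its long side across y, clear of the press head. I go down and close.

```bash
python3 -m handwheel '[[[15,0,0],0],[[15,-2,-1],0],[[15,0,0],0],[[15,0,0],0],[[10,0,0],0],[[5,0,0],0],[[0,0,0],0],[[0,0,0],0],[[0,0,0],0],[[0,0,0],0]]' && python3 -m handwheel '[[[0,0,0],0],[[0,0,0],0],[[0,0,0],0],[[0,0,0],0],[[0,0,0],0],[[0,0,0],0],[[0,0,0],0],[[0,0,0],0],[[0,0,0],0],[[0,0,0],0]]' 255 20
python3 - <<'E'
from geo import *
print(manip.read_state()['eef_pos'],manip.read_state()['wrist_force'])
for n,(c,P,g,u,v) in cloud().items():
    f=lambda *a:P[sel(P,*a)]
    k=f(600,680,-10,90,205,245); print('knob',circ(k))
    q=f(480,600,0,90,38,46); print('disc',circ(q),q.mean(0))
    # plate edge: side-bed lines
    b=f(480,800,-40,130,8,16); print('bed',rect(b))
    d=f(680,800,-40,130,165,190); d=d[np.hypot(d[:,0]-735,d[:,1]-42)<60]; print('dial med',circ(d),d.mean(0))
    for t in ('stop',):
        for o in manip.cut_out(t,n): print(t,o['confidence'],o['centre'])
E
```

```text
clock: 4.95
eef_pos: [453.1, 54.4, 36.7]
eef_rot: [-3.045, 1.57, 0.036]
wrist_force: [0.6, -0.1, -0.2]
finger_gap: 53.1
clock: 6.2
eef_pos: [452.9, 54.4, 36.4]
eef_rot: [0.846, 1.571, -2.356]
wrist_force: [0.1, -3.7, 0.1]
finger_gap: 14.0
[452.94  54.36  36.44] [ 0.09 -3.67  0.06]
knob (639.8, 42.4, 23.2)
disc (541.6, 47.1, 27.6) [541.52  46.94  41.97]
bed (array([620.9,  42.1]), array([279.8, 119.6]), 1.0)
dial med (733.1, 42.3, 58.0) [732.75  40.09 176.77]
knob (638.7, 45.8, 24.1)
disc (542.6, 51.0, 29.0) [549.28  54.17  42.  ]
bed (array([632.4,  46.5]), array([114.1, 267.7]), 88.0)
dial med (735.3, 47.2, 56.9) [731.04  45.64 176.77]
```

```bash
python3 - <<'E'
from geo import *
for n,(c,P,g,u,v) in cloud().items():
    b=P[sel(P,490,775,-40,130,10,14)]
    for side,fn in(('R',np.min),('L',np.max)):
        xs=np.arange(500,760,8); X=[];Y=[]
        for x in xs:
            y=b[(abs(b[:,0]-x)<4),1]
            if len(y): X.append(x);Y.append(fn(y))
        X=np.array(X);Y=np.array(Y)
        m=abs(Y-np.median(Y))<6
        for _ in range(3):
            k=np.polyfit(X[m],Y[m],1); r=Y-np.polyval(k,X); m=abs(r)<2
        print(n,side,'slope',k[0],'y@640',np.polyval(k,640),m.sum(),len(X))
    # dial rim: colour-based ellipse -> robust circle on z=177 plane
    msk=(c['pixels'].min(2)>140).astype(np.uint8)
    d=P[sel(P,670,800,-30,120,172,184)]
    h=cv2.convexHull(d[:,:2].astype(np.float32))[:,0]
    from scipy.optimize import least_squares
    s=least_squares(lambda p:np.hypot(h[:,0]-p[0],h[:,1]-p[1])-49,[735,42],loss='soft_l1',f_scale=.7).x; print('dial',s)
    k=P[sel(P,600,680,-10,90,222,245)]; h=cv2.convexHull(k[:,:2].astype(np.float32))[:,0]
    t=least_squares(lambda p:np.hypot(h[:,0]-p[0],h[:,1]-p[1])-22,[640,42],loss='soft_l1',f_scale=.7).x; print('knob',t,'yaw',np.arctan2(*(s-t)[::-1]),np.hypot(*(s-t)))
E
```

```text
top R slope -0.031211411878562138 y@640 -11.5563679889455 33 33
top L slope -0.02139973993636839 y@640 96.16973861774026 30 33
dial [735.97  40.  ]
knob [640.19  42.32] yaw -0.02416584970830969 95.81628486726261
side R slope -0.02040102216642155 y@640 -8.328879866335907 17 33
side L slope -0.025549918547668814 y@640 100.65607300200426 33 33
dial [735.08  43.76]
knob [639.04  47.04] yaw -0.03409363894400404 96.10094381241187
```

```bash
python3 -m handwheel '[[[0,1.3,0],-0.0085],[[0,1.3,0],-0.0085],[[0,1.3,0],-0.0085],[[0,1.3,0],-0.0085],[[0,0,0],0],[[0,0,-8],0],[[0,0,-8],0],[[0,0,-8],0],[[0,0,-8],0],[[0,0,0],0]]'; python3 tool.py 551.6 46.6 36.4 -0.026
python3 - <<'E'
from geo import *
for n,(c,P,g,u,v) in cloud().items():
    f=lambda *a:P[sel(P,*a)]
    q=f(520,640,0,90,38,46); q=q[q[:,0]<605]; h=cv2.convexHull(q[:,:2].astype(np.float32))[:,0]; print('disc',circ(q))
E
```

```text
clock: 7.75
eef_pos: [485.2, 48.2, 36.4]
eef_rot: [2.864, 1.57, -0.305]
wrist_force: [3.1, -1.5, -1.0]
finger_gap: 13.8
clk 7.75 pos [485.17  48.18  36.42] F [ 3.08 -1.46 -0.96] gap 13.8 j [ 0.02  0.4   1.86 -0.    0.88  1.62]
tool axes (cols)
 [[ 0.   -0.03 -1.  ]
 [-0.   -1.    0.03]
 [-1.    0.   -0.  ]]
shift in tool now [  0.06  -0.18 -66.45]
spin -0.0005510974531017787
disc (573.9, 44.4, 27.7)
disc (574.9, 49.3, 28.2)
```

```bash
python3 -m handwheel '[[[0,0,-5],0],[[0,0,-5],0],[[0,0,-5],0],[[0,0,-5],0],[[0,0,-5],0],[[0,0,-5],0],[[0,0,-5],0],[[0,0,-5],0],[[0,0,-3],0],[[0,0,0],0]]'; python3 tool.py 551.6 46.6 36.4 -0.026
```

```text
clock: 9.1
eef_pos: [527.3, 47.3, 36.4]
eef_rot: [0.078, 1.57, -3.09]
wrist_force: [-3.5, 0.1, 2.5]
finger_gap: 13.9
clk 9.1 pos [527.33  47.26  36.43] F [-3.48  0.07  2.49] gap 13.9 j [ 0.02  0.48  1.74 -0.    0.93  1.62]
tool axes (cols)
 [[-0.   -0.03 -1.  ]
 [-0.   -1.    0.03]
 [-1.    0.    0.  ]]
shift in tool now [  0.01   0.02 -24.28]
spin -0.0002335864423543832
```

```bash
python3 -m handwheel '[[[0,0,-3],0],[[0,0,-3],0],[[0,0,-3],0],[[0,0,-3],0],[[0,0,-3],0],[[0,0,-2],0],[[0,0,-1],0],[[0,0,-1],0],[[0,0,0],0],[[0,0,0],0]]' 255 7; python3 tool.py 551.6 46.6 36.4 -0.026
python3 - <<'E'
from geo import *
for n,(c,P,g,u,v) in cloud().items():
    if n=='side': a=c['pixels'][230:350,240:380,::-1]; cv2.imwrite('pics/s3.png',cv2.resize(a,(700,600),interpolation=2))
    q=P[sel(P,560,700,0,90,38,46)]; print(circ(q),len(q))
E
```

```text
clock: 10.35
eef_pos: [546.1, 46.8, 36.4]
eef_rot: [0.047, 1.57, -3.121]
wrist_force: [-5.2, -0.8, 4.3]
finger_gap: 14.4
clk 10.35 pos [546.14  46.8   36.38] F [-5.21 -0.77  4.32] gap 14.4 j [ 0.02  0.51  1.68 -0.    0.95  1.62]
tool axes (cols)
 [[-0.   -0.03 -1.  ]
 [-0.   -1.    0.03]
 [-1.    0.    0.  ]]
shift in tool now [-0.02  0.05 -5.46]
spin -0.00018919209266599069
(634.1, 43.2, 27.2) 118
(642.4, 54.3, 25.4) 81
```

View pics/s3.png

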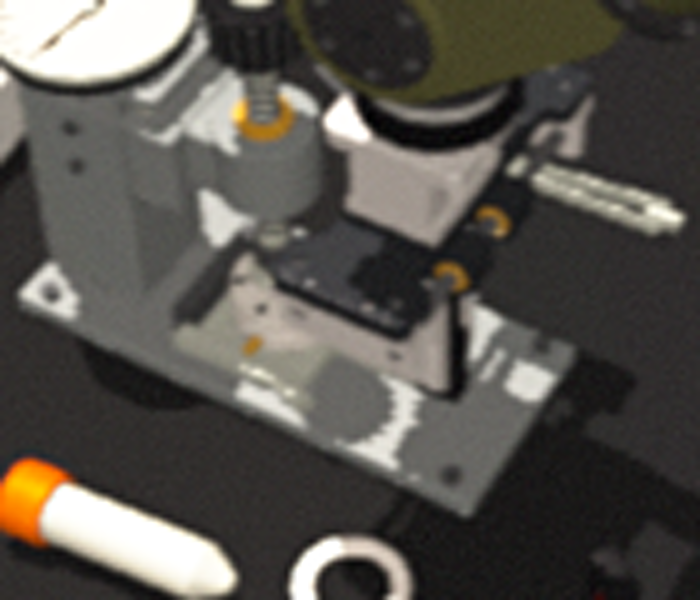

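```bash
python3 -m handwheel '[[[0,0,-0.5],0],[[0,0,-0.5],0],[[0,0,-0.5],0],[[0,0,-0.5],0],[[0,0,-0.5],0],[[0,0,-0.5],0],[[0,0,-0.5],0],[[0,0,-0.5],0],[[0,0,0],0],[[0,0,0],0]]'; python3 tool.py 551.6 46.6 36.4 -0.026
```

```text
clock: 11.7
eef_pos: [550.1, 46.7, 36.4]
eef_rot: [0.041, 1.57, -3.127]
wrist_force: [-6.2, -1.1, 3.6]
finger_gap: 14.0
clk 11.7 pos [550.08  46.68  36.38] F [-6.23 -1.07  3.56] gap 14.0 j [0.02 0.52 1.67 0.   0.95 1.62]
tool axes (cols)
 [[-0.   -0.03 -1.  ]
 [-0.   -1.    0.03]
 [-1.    0.    0.  ]]
shift in tool now [-0.02  0.04 -1.52]
spin -0.0002135896150035066
```

```bash
python3 -m handwheel '[[[0,0,-0.4],0],[[0,0,0],0],[[0,0,-0.4],0],[[0,0,0],0],[[0,0,-0.4],0],[[0,0,0],0],[[0,0,-0.4],0],[[0,0,0],0],[[0,0,-0.4],0],[[0,0,0],0]]'; python3 tool.py 551.6 46.6 36.4 -0.026|head -1;
```

```text
clock: 12.95
eef_pos: [551.8, 46.6, 36.4]
eef_rot: [0.051, 1.569, -3.117]
wrist_force: [-7.9, 0.4, 5.5]
finger_gap: 13.9
clk 12.95 pos [551.8   46.64  36.38] F [-7.88  0.39  5.46] gap 13.9 j [ 0.02  0.52  1.67 -0.    0.95  1.62]
```

```bash
python3 -m handwheel '[[[0,0,-0.4],0],[[0,0,0],0],[[0,0,-0.4],0],[[0,0,0],0],[[0,0,-0.4],0],[[0,0,0],0],[[0,0,-0.4],0],[[0,0,0],0],[[0,0,-0.4],0],[[0,0,0],0]]'; python3 tool.py 551.6 46.6 36.4 -0.026|head -1;
```

```text
clock: 14.2
eef_pos: [553.4, 46.6, 36.1]
eef_rot: [0.037, 1.568, -3.13]
wrist_force: [-9.6, -0.6, 4.5]
finger_gap: 13.9
clk 14.2 pos [553.35  46.59  36.06] F [-9.56 -0.61  4.53] gap 13.9 j [0.02 0.53 1.66 0.   0.96 1.61]
```

```bash
python3 -m handwheel '[[[0,0,-0.4],0],[[0,0,0],0],[[0,0,-0.4],0],[[0,0,0],0],[[0,0,-0.4],0],[[0,0,0],0],[[0,0,0],0],[[0,0,0],0],[[0,0,0],0],[[0,0,0],0]]'; python3 tool.py 551.6 46.6 36.4 -0.026|head -1;
python3 - <<'E'
from geo import *
for n,(c,P,g,u,v) in cloud().items():
    q=P[sel(P,600,680,5,85,17,24)]; print(n,'plate',rect(q),np.percentile(q,[1,99],axis=0).ravel(),len(q))
    q=P[sel(P,655,690,0,90,25,31)]; print('stop',np.percentile(q,[1,50,99],axis=0).ravel(),len(q))
E
```

```text
clock: 15.45
eef_pos: [554.4, 46.5, 35.9]
eef_rot: [0.045, 1.567, -3.123]
wrist_force: [-10.0, -0.5, 3.8]
finger_gap: 14.3
clk 15.45 pos [554.36  46.55  35.89] F [-10.03  -0.45   3.78] gap 14.3 j [ 0.02  0.53  1.66 -0.    0.96  1.61]
top plate (array([644.4,  44.6]), array([77.8, 70.4]), 89.3) [609.11   5.48  17.11 676.17  83.54  23.68] 289
stop [669.66   2.05  25.39 674.21  14.56  27.46 678.71  19.35  30.1 ] 16
side plate (array([640.2,  69.9]), array([33.4, 71.9]), 85.6) [608.45  54.31  17.23 674.64  84.83  23.78] 171
stop [659.81  12.87  25.72 676.85  53.24  28.51 682.9   77.92  30.35] 80
```

```bash
python3 -m handwheel '[[[0,0,0],0],[[0,0,0],0],[[0,0,0],0],[[0,0,0],0],[[-10,0,0],0],[[-20,0,0],0],[[-30,0,30],0],[[-30,0,60],0],[[-40,0,60],0],[[-40,0,0],0]]' 110 20; python3 - <<'E'
from geo import *
for n,(c,P,g,u,v) in cloud().items():
    q=P[sel(P,520,600,0,90,50,64)]; print(n,'tab',rect(q),q.mean(0),len(q))
    q=P[sel(P,600,700,0,90,38,46)]; print('disc',circ(q),len(q))
    a=c['pixels'][150:300,220:380,::-1] if n=='top' else c['pixels'][210:360,220:380,::-1]; cv2.imwrite(f'pics/{n}_t.png',cv2.resize(a,(400,375),interpolation=2))
cv2.imwrite('pics/c4.png',cv2.hconcat([cv2.imread('pics/top_t.png'),cv2.imread('pics/side_t.png')]))
E
python3 tool.py 639.6 44.3 300 -0.026
```

```text
clock: 16.8
eef_pos: [415.0, 50.3, 200.3]
eef_rot: [0.022, 1.57, 3.138]
wrist_force: [0.4, -0.2, 0.3]
finger_gap: 53.5
top tab (array([551.8,  45.4]), array([13.6, 24.8]), 89.1) [551.93  44.63  57.74] 72
disc (639.1, 42.5, 27.3) 74
side tab (array([551.9,  49.9]), array([16.4, 26.1]), 81.3) [551.23  50.31  56.35] 71
disc (640.4, 46.2, 28.9) 207
clk 16.9 pos [419.17  50.25 203.68] F [ 0.84 -0.95 -0.56] gap 53.2 j [0.03 0.02 1.88 0.   1.24 1.63]
tool axes (cols)
 [[ 0.01 -0.03 -1.  ]
 [ 0.   -1.    0.03]
 [-1.   -0.   -0.01]]
shift in tool now [ -94.55    0.16 -221.27]
spin -5.2452625606047576e-05
```

View pics/c4.png

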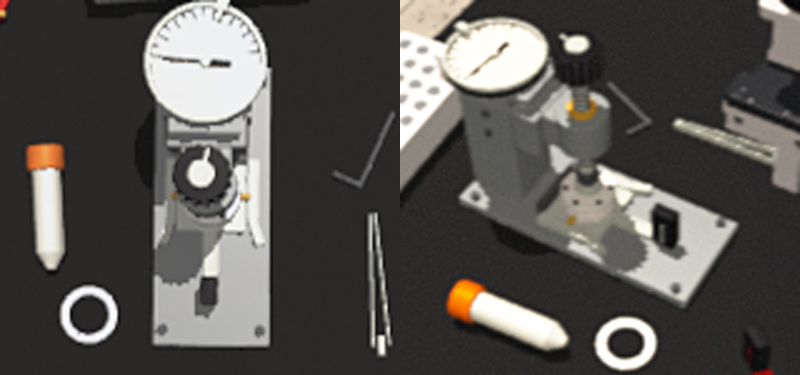

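Cell is home: tab at x=551.9 (expected 551.6), disc on the spindle axis. Next, rectified dial views to read the gauge, then the knob.

```bash
cat > dial.py <<'E'
from geo import *
C={'top':(735.97,40.0),'side':(735.08,43.76)}
def rectify(c,n,h=178,S=5,half=60):
    N=2*half*S; g=(np.arange(N)+.5)/S-half
    X,Y=np.meshgrid(g,g); a=-0.026   # image right = clamp -y, up = clamp +x
    fx,fy=-Y,-X
    wx=C[n][0]+fx*np.cos(a)-fy*np.sin(a); wy=C[n][1]+fx*np.sin(a)+fy*np.cos(a)
    p=proj(c,np.stack([wx,wy,np.full_like(wx,h)],-1)).astype(np.float32)
    return cv2.remap(c['pixels'][:,:,::-1].copy(),p[...,0],p[...,1],cv2.INTER_CUBIC)
def polar(im,S=5,half=60):
    g=cv2.cvtColor(im,cv2.COLOR_BGR2GRAY).astype(float); g=cv2.warpPolar(g,(half*S,720),(half*S,half*S),half*S,cv2.INTER_LINEAR)
    return g  # rows: angle 0.5deg clockwise from image right
E
python3 - <<'E'
from dial import *
ims=[]
for n in('top','side'):
    c=cam(n); im=rectify(c,n); ims.append(cv2.resize(im,(400,400),interpolation=cv2.INTER_AREA)); g=polar(im)
    r=g[:,5*15:5*33].mean(1); a=np.arange(720)/2-180  # clockwise deg from image left
    i=np.argsort(r)[:1][0]; w=np.arange(i-60,i+60)%720; b=np.median(r); wt=np.clip(b-r[w]-0.3*(b-r.min()),0,None); print(n,'pointer dark: cw-from-right deg',(wt*(np.arange(-60,60)+i)).sum()/wt.sum()/2)
    for t in('gauge','pointer_tip','set_hand'):
        for d in manip.cut_out(t,n): print(t,round(d['confidence'],2),d['centre'],d['region'].sum())
cv2.imwrite('pics/d0.png',cv2.hconcat(ims))
E
```

```text
top pointer dark: cw-from-right deg 181.73296470037647
gauge 0.37 [303.8, 172.4] 13
pointer_tip 0.55 [304.5, 174.7] 18
side pointer dark: cw-from-right deg 186.2717759193604
pointer_tip 0.38 [280.3, 271.7] 5830
```

View pics/d0.png

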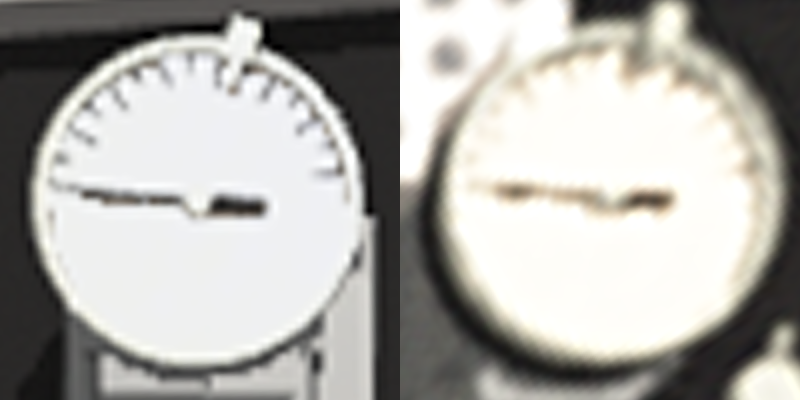

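```bash
python3 -m handwheel '[[[-24,0,-55],0],[[-24,0,-55],0],[[-24,0,-55],0],[[-24,0,-55],0],[[0,0,0],-0.18],[[0,0,0],-0.18],[[0,0,0],-0.18],[[0,0,0],-0.18],[[0,0,0],-0.18],[[0,0,0],-0.18]]' 80 20; python3 -m handwheel '[[[0,0,0],-0.18],[[0,0,0],-0.18],[[0,0,0],-0.18],[[0,0,0],-0.18],[[0,0,0],-0.18],[[0,0,0],-0.18],[[0,0,0],-0.18],[[0,0,0],-0.18],[[0,0,0],-0.18],[[0,0,0],-0.18]]'; python3 tool.py 639.7 44.3 210 -0.026
```

```text
clock: 18.55
eef_pos: [638.0, 44.4, 294.1]
eef_rot: [-1.067, 1.569, 3.134]
wrist_force: [0.5, -0.1, -0.4]
finger_gap: 64.7
clock: 19.8
eef_pos: [638.0, 44.4, 294.1]
eef_rot: [-2.841, 1.569, -3.123]
wrist_force: [0.6, 0.5, 0.5]
finger_gap: 64.3
clk 19.8 pos [638.    44.35 294.14] F [0.57 0.45 0.48] gap 64.3 j [ 0.01  0.47  1.11 -0.    1.56 -1.28]
tool axes (cols)
 [[-0.    0.28  0.96]
 [-0.    0.96 -0.28]
 [-1.   -0.   -0.  ]]
shift in tool now [84.14  0.46  1.75]
spin -0.2558864543919801
```

Dial view: pointer left, tip about 5° above horizontal at (55,187), and set hand at (240,50), about 15° right of straight up. The set value is therefore about 1.74 rad. Now down onto the knob.

```bash
python3 -m handwheel '[[[0,0.5,1.8],0],[[10,0,0],-0.17],[[20,0,0],-0.17],[[20,0,0],-0.17],[[20,0,0],0],[[9,0,0],0],[[5,0,0],0],[[0,0,0],0],[[0,0,0],0],[[0,0,0],0]]'; python3 tool.py 639.7 44.3 210
python3 - <<'E'
from dial import *
ims=[]
for n in('top','side'):
    c=cam(n); a=c['pixels'][130:280,220:380,::-1] if n=='top' else c['pixels'][190:340,220:380,::-1]; ims.append(cv2.resize(a,(400,375),interpolation=2))
cv2.imwrite('pics/c5.png',cv2.hconcat(ims))
E
```

```text
clock: 21.05
eef_pos: [640.0, 44.4, 211.6]
eef_rot: [-0.217, 1.57, 0.005]
wrist_force: [0.0, -0.8, -0.4]
finger_gap: 64.4
clk 21.05 pos [639.95  44.36 211.56] F [ 0.03 -0.82 -0.38] gap 64.4 j [ 0.01  0.51  1.24 -0.    1.39 -1.78]
tool axes (cols)
 [[ 0.   -0.22  0.98]
 [ 0.    0.98  0.22]
 [-1.   -0.    0.  ]]
shift in tool now [ 1.56 -0.   -0.26]
```

View pics/c5.png

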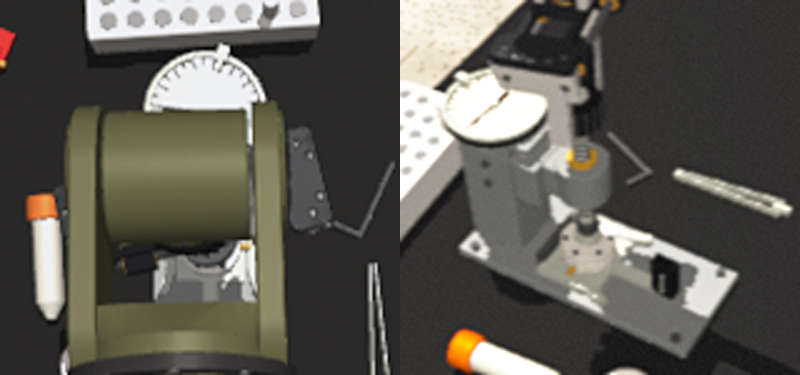

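```bash
python3 -m handwheel '[[[0,0,-0.2],0],[[0,0,0],0],[[0,0,0],0],[[0,0,0],0],[[0,0,0],0],[[0,0,0],0],[[0,0,0],0],[[0,0,0],0],[[0,0,0],0],[[0,0,0],0]]' 255 14; python3 -m handwheel '[[[0.1,0,0],0.05],[[0.1,0,0],0.05],[[0.1,0,0],0.05],[[0.1,0,0],0.05],[[0.1,0,0],0.05],[[0.1,0,0],0.05],[[0.1,0,0],0.05],[[0.1,0,0],0.05],[[0.1,0,0],0.05],[[0.05,0,0],0.05]]'; python3 tool.py 639.7 44.3 210 | head -1; python3 -c "
from cell import manip; print(manip.read_state()['moment'])"
```

```text
clock: 22.4
eef_pos: [639.7, 44.0, 211.1]
eef_rot: [-1.412, 1.57, -1.19]
wrist_force: [0.8, -5.3, 0.6]
finger_gap: 43.5
clock: 23.65
eef_pos: [639.7, 43.7, 210.2]
eef_rot: [-1.117, 1.57, -1.397]
wrist_force: [1.0, -7.4, 0.6]
finger_gap: 44.0
clk 23.65 pos [639.7   43.68 210.17] F [ 0.96 -7.4   0.6 ] gap 44.0 j [ 0.01  0.51  1.24 -0.    1.39 -1.28]
[-1.27864988 -0.3444061   0.10925088]
```

```bash
python3 -m handwheel '[[[0.08,-0.3,0.1],0.04],[[0.08,-0.3,0.1],0.04],[[0.08,0,0],0.04],[[0.08,0,0],0.04],[[0.08,0,0],0.04],[[0.08,0,0],0.04],[[0.08,0,0],0.04],[[0.08,0,0],0.04],[[0.08,0,0],0.04],[[0.04,0,0],0.04]]'; python3 tool.py 639.7 44.3 210 | head -1; cat > rd.py <<'E'
from dial import *
def side(tag,save=True):
    n='side'; c=cam(n); im=rectify(c,n,S=8); g=polar(im,8)
    r=g[:,8*14:8*30].mean(1); 
    base=np.median(r); lo=r[250:620]; i=250+np.argmin(lo); w=np.arange(i-16,i+17); wt=np.clip(base-r[w]-0.3*(base-r[i]),0,None)
    print(tag,'side pointer cw-from-left deg',(wt*w).sum()/wt.sum()/2-180,'depth',base-r[i])
    return im
if __name__=='__main__':
    import sys; im=side(sys.argv[1]); cv2.imwrite('pics/%s.png'%sys.argv[1],cv2.resize(im,(480,480)))
E
python3 rd.py a1
```

```text
clock: 24.9
eef_pos: [639.6, 43.3, 209.4]
eef_rot: [-1.067, 1.57, -1.746]
wrist_force: [-0.9, -5.1, 0.1]
finger_gap: 43.9
clk 24.9 pos [639.6   43.32 209.43] F [-0.89 -5.06  0.11] gap 43.9 j [ 0.01  0.51  1.24 -0.    1.39 -0.88]
a1 side pointer cw-from-left deg 6.065271843323842 depth 70.29523468017578
```

```bash
python3 -m handwheel '[[[0.08,-0.3,0.2],0.04],[[0.08,0,0],0.04],[[0.08,0,0],0.04],[[0.08,0,0],0.04],[[0.08,0,0],0.04],[[0.08,0,0],0.04],[[0.08,0,0],0.04],[[0.08,0,0],0.04],[[0.08,0,0],0.04],[[0.04,0,0],0.04]]'; python3 tool.py 639.7 44.3 210 | head -1;python3 rd.py a2
```

```text
clock: 26.2
eef_pos: [639.4, 43.1, 208.6]
eef_rot: [-1.514, 1.57, -2.593]
wrist_force: [-1.7, -4.2, 1.5]
finger_gap: 44.1
clk 26.2 pos [639.41  43.09 208.64] F [-1.68 -4.17  1.54] gap 44.1 j [ 0.01  0.51  1.24 -0.    1.39 -0.48]
a2 side pointer cw-from-left deg 6.119118485159248 depth 69.0263442993164
```

```bash
python3 -m handwheel '[[[0.07,-0.3,0.2],0.04],[[0.07,0,0],0.04],[[0.07,0,0],0.04],[[0.07,0,0],0.04],[[0.07,0,0],0.04],[[0.07,0,0],0.04],[[0,0,0],0.04],[[0,0,0],0.04],[[0,0,0],0.04],[[0,0,0],0.04]]'; python3 tool.py 639.7 44.3 210 | head -1;python3 rd.py a3
```

```text
clock: 27.5
eef_pos: [639.1, 43.0, 208.2]
eef_rot: [-1.534, 1.57, -3.013]
wrist_force: [-2.3, -3.5, 1.2]
finger_gap: 43.6
clk 27.5 pos [639.12  42.98 208.18] F [-2.26 -3.47  1.21] gap 43.6 j [ 0.01  0.51  1.25 -0.    1.38 -0.08]
a3 side pointer cw-from-left deg 14.4171422310649 depth 58.96455383300781
```

```bash
python3 -m handwheel '[[[0,0,0],0.06],[[0,0,0],0.06],[[0,0,0],0.06],[[0,0,0],0.06],[[0,0,0],0.06],[[0,0,0],0.06],[[0,0,0],0.06],[[0,0,0],0.06],[[0,0,0],0.06],[[0,0,0],0.06]]'; python3 tool.py 639.7 44.3 210 | head -1;python3 rd.py a4; python3 -m handwheel '[[[0,0,0],0.06],[[0,0,0],0.06],[[0,0,0],0.06],[[0,0,0],0.06],[[0,0,0],0.06],[[0,0,0],0.06],[[0,0,0],0.06],[[0,0,0],0.06],[[0,0,0],0.06],[[0,0,0],0.06]]'; python3 tool.py 639.7 44.3 210
python3 - <<'E'
from rd import *
im=side('a5'); c=cam('top'); t=rectify(c,'top',S=8)
cv2.imwrite('pics/d5.png',cv2.hconcat([cv2.resize(t,(400,400)),cv2.resize(im,(400,400))]))
E
```

```text
clock: 28.8
eef_pos: [638.8, 43.1, 208.2]
eef_rot: [-1.056, 1.569, -3.135]
wrist_force: [-6.9, -3.6, 2.6]
finger_gap: 43.5
clk 28.8 pos [638.77  43.05 208.16] F [-6.86 -3.59  2.59] gap 43.5 j [0.01 0.51 1.25 0.   1.39 0.52]
a4 side pointer cw-from-left deg 44.92973931461697 depth 52.378623962402344
clock: 30.1
eef_pos: [638.5, 43.3, 208.1]
eef_rot: [-0.58, 1.568, 3.025]
wrist_force: [-9.0, -1.8, 4.6]
finger_gap: 43.7
clk 30.1 pos [638.51  43.32 208.13] F [-8.95 -1.84  4.57] gap 43.7 j [0.01 0.51 1.25 0.   1.39 1.12]
tool axes (cols)
 [[-0.    0.45 -0.89]
 [ 0.   -0.89 -0.45]
 [-1.   -0.    0.  ]]
shift in tool now [-1.88 -0.35 -1.5 ]
a5 side pointer cw-from-left deg 76.38975614019148 depth 50.907508850097656
```

View pics/d5.png

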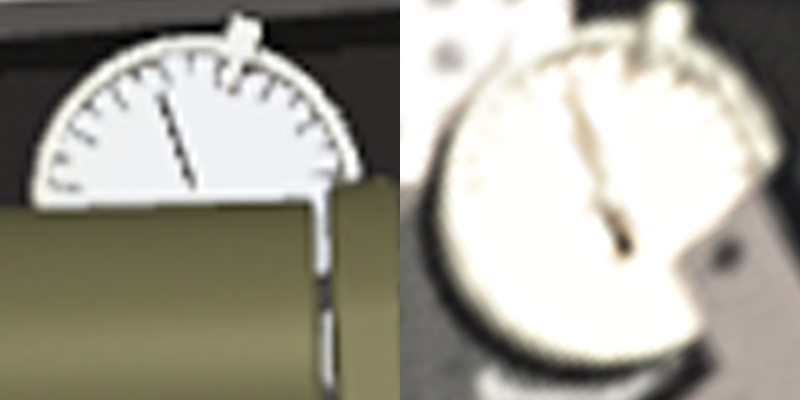

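```bash
python3 - <<'E'
from rd import *
ims=[]
for n in('top','side'):
    fr=[cam(n) for _ in range(3)]; c=dict(fr[0]); c['pixels']=np.mean([f['pixels'] for f in fr],0).astype(np.uint8)
    im=rectify(c,n,h=179,S=10)
    ctr=(600-8,600+2) if n=='top' else (600,600)
    p=cv2.warpPolar(im,(600,1440),ctr,600,cv2.INTER_CUBIC)  # rows .25deg, cols .1mm
    p=p[720+240:720+560,150:600]          # 60..140 deg cw from left; radius 15..60
    p=cv2.rotate(p,cv2.ROTATE_90_COUNTERCLOCKWISE)  # x: angle 60->140, y: radius 60 top ->15
    ims.append(cv2.resize(p,(800,300)))
    for k in range(0,81,10): cv2.putText(ims[-1],str(60+k),(k*10,295),0,.4,(0,0,255)); cv2.line(ims[-1],(k*10,270),(k*10,282),(0,0,255))
cv2.imwrite('pics/p6.png',cv2.vconcat(ims))
E
```

```text
(no output)
```

View pics/p6.png

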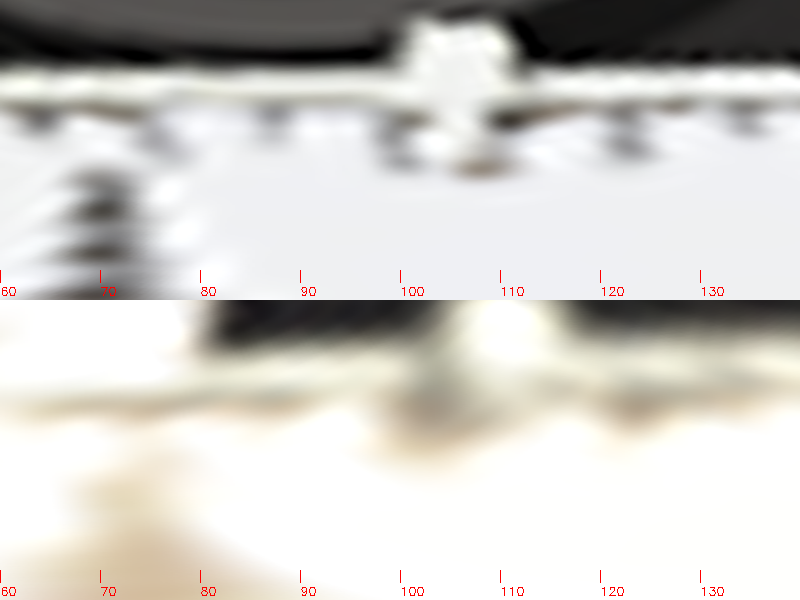

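```bash
python3 -m handwheel '[[[-0.1,-0.1,0.3],0.06],[[-0.1,-0.1,0.3],0.06],[[0,-0.1,0.3],0.06],[[0,0,0],0.06],[[0,0,0],0.06],[[0,0,0],0.06],[[0,0,0],0.06],[[0,0,0],0.06],[[0,0,0],0.06],[[0,0,0],0.06]]'; python3 tool.py 639.7 44.3 210 | head -1
cat > fin.py <<'E'
from rd import *
def top(k=3):
    n='top'
    fr=[cam(n) for _ in range(k)]; c=dict(fr[0]); c['pixels']=np.mean([f['pixels'] for f in fr],0).astype(np.uint8)
    im=rectify(c,n,h=179,S=10); p=cv2.warpPolar(im,(600,1440),(592,602),600,cv2.INTER_CUBIC)
    g=cv2.cvtColor(p,cv2.COLOR_BGR2GRAY).astype(float)
    a=np.arange(1440)/4-180
    for lo,hi in((12,22),(18,28),(22,32)):
        r=g[:,lo*10:hi*10].mean(1); s=(a>50)&(a<140); b=np.median(r[s]); d=np.clip(b-r,0,None)*s; i=np.argmax(d); w=abs(a-a[i])<8; ww=np.clip(d-.3*d[i],0,None)*w
        print('pointer',lo,hi,round((ww*a).sum()/ww.sum(),2),'depth',round(d[i]))
    r=g[:,520:560].mean(1); w=(a>90)&(a<125); d=np.clip(r-120,0,None)*w; print('tab 52-56mm',round((d*a).sum()/d.sum(),2),'edges',a[d>0][[0,-1]])
    return p
if __name__=='__main__': top()
E
python3 fin.py
```

```text
clock: 31.75
eef_pos: [638.2, 43.7, 208.2]
eef_rot: [-0.782, 1.569, 2.223]
wrist_force: [-1.9, 1.2, 0.7]
finger_gap: 43.7
clk 31.75 pos [638.21  43.72 208.21] F [-1.89  1.16  0.68] gap 43.7 j [0.01 0.51 1.25 0.   1.38 1.72]
pointer 12 22 101.53 depth 130
pointer 18 28 101.21 depth 132
pointer 22 32 100.89 depth 132
tab 52-56mm 105.73 edges [100.5  110.75]
```

```bash
python3 -m handwheel '[[[0,0,0],0.02],[[0,0,0],0.02],[[0,0,0],0.02],[[0,0,0],0.02],[[0,0,0],0.02],[[0,0,0],0],[[0,0,0],0],[[0,0,0],0],[[0,0,0],0],[[0,0,0],0]]'; python3 tool.py 639.7 44.3 210 | head -1
python3 - <<'E'
from fin import *
p=top(4); q=cv2.rotate(p[720+320:720+520,150:600],cv2.ROTATE_90_COUNTERCLOCKWISE); cv2.imwrite('pics/p7.png',cv2.resize(q,(800,450)))
E
```

```text
clock: 33.15
eef_pos: [638.3, 43.7, 208.2]
eef_rot: [-0.795, 1.569, 2.111]
wrist_force: [-1.7, 6.1, 0.0]
finger_gap: 43.5
clk 33.15 pos [638.27  43.71 208.19] F [-1.72  6.15  0.03] gap 43.5 j [0.01 0.51 1.25 0.   1.38 1.82]
pointer 12 22 106.67 depth 128
pointer 18 28 105.75 depth 125
pointer 22 32 105.68 depth 132
tab 52-56mm 105.73 edges [100.25 110.75]
```

View pics/p7.png

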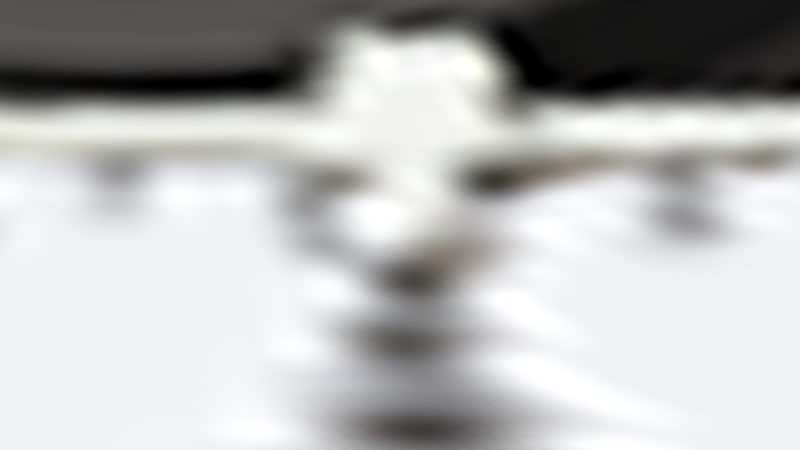

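Pointer tip at (410,275) is directly under the set hand's tongue at (410,230), both about 105.7°. Let go and lift clear.

```bash
python3 -m handwheel '[[[0,0,0],0],[[0,0,0],0],[[0,0,0],0],[[0,0,0],0],[[0,0,0],0],[[-10,0,0],0],[[-25,0,0],0],[[-30,0,0],0],[[-30,0,0],0],[[0,0,0],0]]' 80; python3 tool.py 430 44 305; python3 fin.py
```

```text
clock: 34.6
eef_pos: [639.0, 42.9, 306.4]
eef_rot: [-2.899, 1.566, 0.007]
wrist_force: [0.4, -0.6, -0.4]
finger_gap: 64.7
clk 34.6 pos [639.04  42.93 306.4 ] F [ 0.38 -0.58 -0.4 ] gap 64.7 j [ 0.01  0.46  1.09 -0.    1.58  1.82]
tool axes (cols)
 [[ 0.   -0.23 -0.97]
 [ 0.   -0.97  0.23]
 [-1.   -0.   -0.  ]]
shift in tool now [  0.38  47.87 203.49]
pointer 12 22 91.03 depth 1
pointer 18 28 86.88 depth 3
pointer 22 32 105.56 depth 7
tab 52-56mm 105.73 edges [100.25 110.75]
```

```bash
python3 -m handwheel '[[[0,8,34],0],[[0,8,34],0],[[0,8,34],0],[[0,8,34],0],[[0,8,34],0],[[0,8,34],0],[[0,0,0],0],[[0,0,0],0],[[0,0,0],0],[[0,0,0],0]]'; python3 - <<'E'
from fin import *
p=top(3); ims=[]
t=cam('top')['pixels'][:,:,::-1]
for n,(c,P,g,u,v) in cloud().items():
    q=P[sel(P,520,600,0,90,50,64)]; print(n,'tab',rect(q)); q=P[sel(P,600,700,0,90,38,46)]; print('disc',circ(q))
q=cv2.rotate(p[720+320:720+520,150:600],cv2.ROTATE_90_COUNTERCLOCKWISE)
cv2.imwrite('pics/z8.png',cv2.vconcat([cv2.resize(q,(640,200)),cv2.resize(t[100:400,150:550],(640,400))]))
print(manip.read_state()['clock'])
E
```

```text
clock: 36.0
eef_pos: [429.3, 43.9, 303.0]
eef_rot: [0.249, 1.57, -3.129]
wrist_force: [-0.1, 0.4, 0.6]
finger_gap: 64.4
pointer 12 22 106.68 depth 128
pointer 18 28 105.75 depth 125
pointer 22 32 105.68 depth 132
tab 52-56mm 105.73 edges [100.5  110.75]
top tab (array([551.9,  45.4]), array([13.7, 24.9]), 88.7)
disc (639.4, 42.7, 27.4)
side tab (array([551.6,  48.4]), array([16.5, 27.1]), 86.9)
disc (640.4, 46.6, 28.4)
36.3
```

View pics/z8.png

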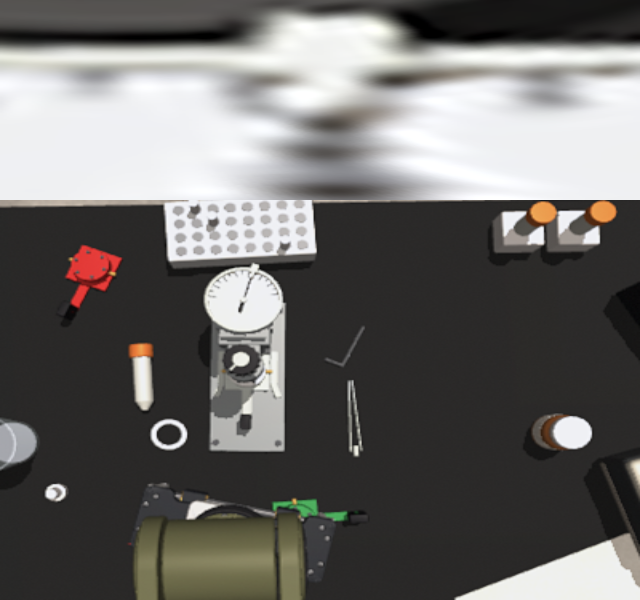

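After release the pointer still stands on the set hand (dial at (243,300), tab at (253,268)). The cell is home, everything else is in place, and the arm is clear, so I hand it in.

```bash
python3 -c "
from cell import manip; print(manip.sign_off())"
```

```text
the job is handed in; nothing more can be done
None
```

The cell is home against the back stop, the gauge pointer stands on the set hand, and the job was handed in at about 36 s on the robot clock.

- **Cell:** I gripped the handle, squared the cell to the rails and slid it in. The last few millimetres went in at a 7 N grip, so the pads slip rather than push hard. The wrist force levelled off at about 10 N, against the 20 N limit. With the gripper off, the handle measured x = 551.8 mm against an expected 551.6 mm, and the disc lay on the spindle axis.
- **Knob:** I turned it about 3.6 rad clockwise. The foot met the cell at about 1.5 rad. The downward push never read above about 5 N, and side loads on the gripper reached about 9 N before I eased them. The pointer was brought up from below without overshooting.
- **Last check:** With the arm clear, the pointer reads about 105.7° and the set hand 105.7°, unchanged by letting go. I trust that to about 0.02 rad, since the top camera resolves only about 2 mm per pixel. The set hand has not moved, and nothing else in view looked disturbed.
- **Disagreements:** The two cameras differ by about 4 mm in y. I used their mean, which the grasp on the handle confirmed. The side view of the dial was too blurred for the final reading, so that rests on the top camera alone.

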